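# Hold the torch over the opened drone

## Task

Take the torch, already switched on, out of its sloping tube in the tool holder, turn it so that its lamp end points straight down, and hold it steady with the lamp centred over the square metal shield on the opened drone's circuit board, about 8 cm above it, so that I can work in its light. Do not touch or shift the drone, and leave the desoldering pump in its tube and the tin and the battery where they are. Finish while still holding the torch up there: do not put it down or let go.

Things in the scene. Friction and masses are not known exactly. Their poses are not given: they have to be found in the camera images.
- torch_center (a point): Middle of a plain aluminium torch, a straight round bar 150 mm long, 0.13 to 0.22 kg. Its z axis runs along it from lamp end to tail, so lamp and tail end lie 75 mm along -z and +z. Head at the lamp end 28 mm dia, 30 mm long; barrel 26 mm dia; the last 6 mm of the tail is a 16 mm dia rubber button. At the start it stands lamp end down in one of the holder's tubes, about 70 mm standing out.
- torch_lens (a point): Centre of the torch's lens, the lamp end face. Same axes as torch_center: z points from here along the torch to the tail; the lamp shines along -z. At the start the torch leans 40 degrees from the vertical, its tail up and towards world -y, give or take 30 degrees; it draws out freely along the tube's axis.
- holder: Fixed bench tool holder: base plate 140 x 190 x 10 mm, two round tubes leaning 40 degrees from the vertical towards its -x (roughly world -y). Origin on the table midway between the tubes; y along the row, z up. Tube axes at y = -45 and 45 mm; inside diameter 33, wall 3, inner depth 81 mm; mouth centres at x = -15, z = 88 mm, rim top at z = 100 mm. Which tube has the torch varies.
- pump_center (a point): Middle of the desoldering pump in the holder's other tube: 160 mm long, 26 mm dia aluminium barrel, white nozzle down in the tube, and at its upper end a black collar and a thin 8 mm plunger rod with an 18 mm black button. Its z axis points to the button. Leave it in its tube.
- shield (a point): Top centre of the square metal shield, 30 x 30 mm, mid board in a grey folded camera drone with its top cover off. The drone lies loose and level on the blue mat: 0.7 kg, 210 mm long, 130 mm wide; this point is 54 mm above its underside, 58 mm above the table. z up, x towards the drone's tail. Rims round the board rise 4 mm, the folded propellers 12 mm above this point, nothing higher.
- mat: Fixed blue silicone repair mat, 220 (x) x 330 (y) x 4 mm, under the drone. Origin in the middle of its underside, on the table.
- tin: Round brass tin, 70 mm diameter, 30 mm high, lying loose beyond the work. Origin at the centre of its underside. Leave it.
- battery: Grey drone battery, 100 x 62 x 34 mm, lying loose beyond the work. Origin at the centre of its underside. Leave it.
There are look-alikes about, which are no part of the job. What is shaped like the part that bears shield but pink is not meant.

How it is judged:
On the way:
1. the torch is gripped and drawn clear of its tube, lens more than 105 mm above the table (contact force between the fingers and torch above 1 N and height (world z) of torch_lens above 0.105 m and contact force between torch and holder below 0.1 N), for 0.1 s.
At the end, for the whole second after the job is handed in: The gripper alone holds the torch, still, lamp end straight down within 10 degrees, its lens centred within 20 mm over the shield and 50 to 110 mm above it; it touches neither drone nor holder (contact force between the fingers and torch above 1 N and angle between torch_lens's own z axis and vertical below 0.175 rad and horizontal distance between torch_lens and shield below 0.02 m and z of torch_lens in the frame of shield between 0.05 and 0.11 m and linear speed of torch below 0.02 m/s and angular speed of torch below 0.15 rad/s and contact force between torch and holder below 0.1 N and contact force between torch and drone below 0.1 N); the arm keeps its last pose, push and grip.
It fails at once if the drone is touched by torch or robot (contact force between any of torch, the fingers, the arm and drone above 0.5 N).
It fails at once if the drone is shifted more than 10 mm (distance of shield from where it was at the start of the episode above 0.01 m).
It fails at once if the pump is moved out of its place in its tube (25 mm) (distance of pump_center from where it was at the start of the episode above 0.025 m).
It fails at once if tin or battery is moved more than 15 mm (distance of any of tin, battery from where it was at the start of the episode above 0.015 m).
It also fails if it takes over 48 s, if anything falls off the work surface, if the arm or the gripper's body presses on something with over 40 N, if the wrist force passes 120 N, or if a joint passes its speed limit or range.

## Robot

A 7-joint arm with a two-finger parallel gripper is mounted at the origin on the work surface. World frame = base frame: x ahead of the robot, y to its left, z up, the work surface at z = 0. Lengths are in m, angles in rad, forces in N, time in s.
With the tool pointing down it reaches from about 0.4 to 0.85 m from the base axis. Payload 4.4 kg.
Tool frame: the origin (TCP) lies at the very end of the fingers, on their centre line; the grasp point (between the pads) lies 19 mm behind it (ctrl.grip_depth is the distance from the TCP to the grasp point, in m); z points along the fingers, y is the line along which they close (so a half turn about z gives the same grasp; the last joint's range is limited). The gripper opens to 94 mm and grips with 3 to 60 N. Pads are 16 mm wide; open, the fingers measure 119 mm over their backs; the gripper's body (75 mm by 177 mm) begins 78 mm behind the grasp point.
Start: joints at [-1.327, 0.628, 0.038, 1.517, -0.027, 0.996, -0.02], TCP at [0.198, 0.619, 0.205] pointing down, gripper open.
Joint ranges: [-3.06, 3.06], [-0.37, 2.12], [-1.25, 1.32], [0.18, 2.47], [-1.1, 4.24], [0.23, 1.98], [-2.94, 2.94]. Speed limits (rad/s): [2.57, 2.57, 3.14, 3.14, 3.14, 3.14, 3.14].

## Interface

Orientations are given as [roll, pitch, yaw] about the fixed x, y, z axes, in that order (R = Rz(yaw) Ry(pitch) Rx(roll)).
In Python, from workcell import ctrl, vision gives the robot as it stands. The module is installed in compiled form; this text tells all that it offers.
- The arm moves only by the shell command python3 -m handwheel 'ROWS' [FORCE]. ROWS is JSON, one flat list of numbers, 7 for each row, row after row: the finger opening in mm, from 0 to 94, then the shift along the tool's x, y, z in units of 40 mm (1.0 is 40 mm), then the turn, a rotation vector about the tool's x, y, z in units of 6 degrees (1.0 is 6 degrees). In form: [jaw, dx, dy, dz, ax, ay, az, jaw, dx, dy, dz, ax, ay, az, ...]. A call has 1 to 5 rows; each row is the pose to reach, as a shift and turn from the pose commanded when the call began, along the tool's axes at that moment; what a row does not reach only later rows make up. A row lasts 1/12 s, in which the tool goes at most 41.7 mm and 7.16 degrees, less where a joint would pass 70% of its speed; a pose out of reach is approached as far as the arm can. A call with a gripper value outside its range is refused whole. The fingers move at their own pace and stop on an object; FORCE is the grip in N (left out, the last holds). Time passes only in rows, so rows that repeat a pose let the fingers close. It gives the time, the measured TCP pose, the force, the opening and the grip force at its end, in the units of the state.
- ctrl.sense(): the state, without advancing time (a new reading comes with each control period).
- vision.snapshot(name): name is "side" or "top"; returns the picture (480x640x3 uint8, blue, green, red); there is no depth.
- vision.camera_params(name): a dict with "fovy" (degrees; the focal length in pixels is half the picture's height over the tangent of half this angle, whatever the lens; pixels are square), "cx", "cy" (the principal point, pixels), "dist_coeffs" ([k1, k2, p1, p2, k3] as OpenCV has them; the pictures are not rectified), "cam_to_world" (4x4, takes a point from camera to world coordinates). Camera axes: x right, y down, z forward; pixel columns grow to the right and rows downward; lengths in m; the calibration is good to about 2 mm. A picture is of the moment at which its call begins. camera_params takes no time and is no camera call.
- ctrl.finish_job(): hands the job in; it is judged then, once.
The state is a dict: "time_s": time; "joints": joint angles; "joint_velocities": joint speeds; "joint_torque": joint torques, N m; "tool_pos": TCP position; "orientation": TCP orientation; "force": force on the tool from outside, world axes, zero at the start; "torque": the same for the moment, N m; "opening": finger opening in m; "grasp_force": force on a finger pad.
Only numpy, scipy, OpenCV 4.12 (cv2) and the standard library are available. Lean on these libraries where they do the work, as an engineer would, in place of code of your own. Each camera call takes 0.05 s, during which the arm holds its last target. There are 200 camera calls.

## Working session

There is one attempt and no reset: what is moved stays moved. The work goes in short steps, Python scripts to look and compute and a shell command to move; the robot and the scene stay as the last step left them, time stands still between calls to the robot, and variables do not carry over. Pictures are saved under pics/ and viewed, at most 10 in all, crops included, and the job is handed in when it is done.

```bash
mkdir -p pics; python3 - <<'E'
from workcell import ctrl, vision
import cv2
for n in("side","top"):
    cv2.imwrite(f"pics/{n}0.png",vision.snapshot(n)); print(n,vision.camera_params(n))
print(ctrl.sense())
E
```

```text
side {'fovy': 49.461662440809235, 'cx': 319.163867443553, 'cy': 254.20823938036557, 'dist_coeffs': array([-0.12071888,  0.        ,  0.        ,  0.        ,  0.        ]), 'cam_to_world': array([[ 0.94582493, -0.21232799,  0.24562578,  0.22520942],
       [-0.32450332, -0.64295421,  0.69376328, -0.68230462],
       [ 0.01062077, -0.73588499, -0.67702325,  0.7927525 ],
       [ 0.        ,  0.        ,  0.        ,  1.        ]])}
top {'fovy': 43.592389803184254, 'cx': 319.72120130789324, 'cy': 234.7551173058862, 'dist_coeffs': array([-0.11464942,  0.        ,  0.        ,  0.        ,  0.        ]), 'cam_to_world': array([[ 1.37571876e-02, -9.86702591e-01,  1.61952884e-01,
         2.34942151e-01],
       [-9.99905010e-01, -1.34389404e-02,  3.06041771e-03,
         4.12615345e-02],
       [-8.43246939e-04, -1.61979602e-01, -9.86793746e-01,
         1.60899427e+00],
       [ 0.00000000e+00,  0.00000000e+00,  0.00000000e+00,
         1.00000000e+00]])}
{'time_s': 0.1, 'joints': array([-1.32677484,  0.62921749,  0.03844302,  1.51823688, -0.0270194 ,
        0.99633101, -0.01998337]), 'joint_velocities': array([-0.00090575, -0.00251021,  0.0004296 , -0.00442631, -0.00081354,
        0.00061401,  0.00064334]), 'joint_torque': array([ 2.96660808e-03, -5.50797415e+01,  1.14751540e+00, -1.87118161e+01,
       -5.21837873e-02,  1.92139903e-02,  5.39345490e-05]), 'tool_pos': array([0.19796026, 0.6184986 , 0.20467944]), 'orientation': array([-3.13991743e+00, -2.86675966e-06,  2.83177935e+00]), 'force': array([ 0.14733646, -0.78705844,  0.08869909]), 'torque': array([-0.02068141, -0.02476313, -0.02797805]), 'grasp_force': 0.0, 'opening': 0.0943470245505108}
```

View pics/side0.png

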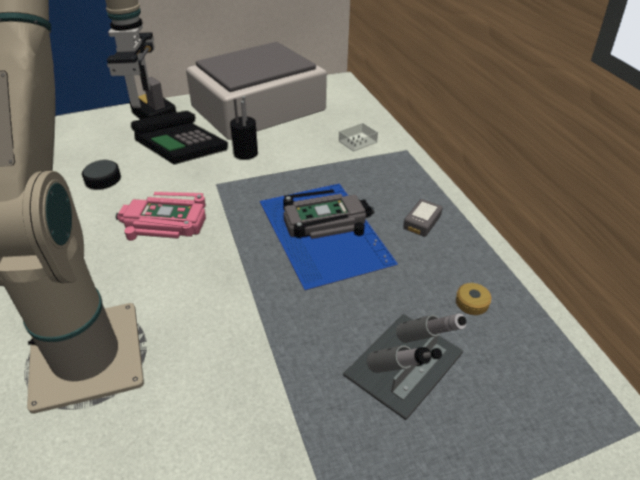

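View pics/top0.png

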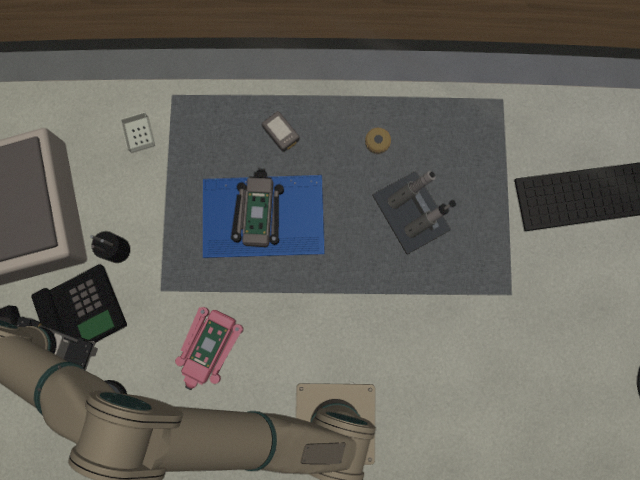

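The side and top pictures show the same candidates.
- **Shield:** grey drone at side (325,210), top (257,212). The pink drone at side (163,213), top (209,345) is not meant.
- **Torch:** the bar with the plain light tail at side (462,321), top (432,175). The bar with black collar and button at side (435,353), top (452,204) is the pump.

I'll check the choice in one close crop.

```bash
python3 - <<'E'
import cv2,numpy as np
s=cv2.imread("pics/side0.png");t=cv2.imread("pics/top0.png")
f=lambda i,x,y,w,h:cv2.resize(i[y:y+h,x:x+w],(400,300),interpolation=cv2.INTER_CUBIC)
a=np.hstack([f(s,360,300,120,90),f(t,370,160,100,75)])
b=np.hstack([f(s,280,175,100,75),f(t,210,170,100,75)])
cv2.imwrite("pics/c1.png",np.vstack([a,b]))
E
```

```text
(no output)
```

View pics/c1.png

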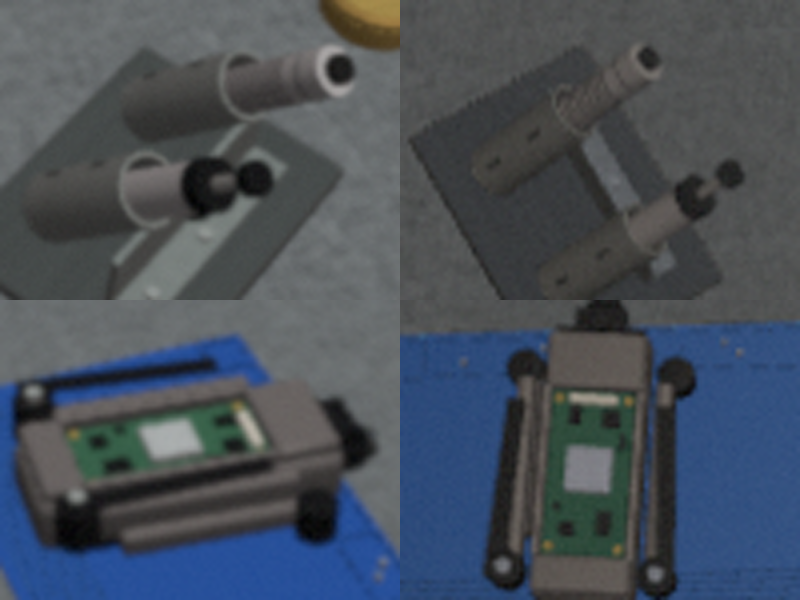

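The crop confirms it. The upper bar has a ribbed aluminium barrel and a plain light tail with a dark button: torch, tail at side (462.3,320.7), top (432,174.5), tube mouth at side (432,326), top (413,187.5). The lower bar is the pump, with collar, rod and button. The grey drone's shield is at side (322.8,209.5), top (257,212).

```bash
cat > h.py <<'E'
from workcell import ctrl, vision
import cv2,numpy as np
from scipy.spatial.transform import Rotation as R
P={n:vision.camera_params(n) for n in("side","top")}
def ray(n,uv):
    p=P[n];f=240/np.tan(np.radians(p["fovy"]/2));K=np.array([[f,0,p["cx"]],[0,f,p["cy"]],[0,0,1]])
    q=cv2.undistortPoints(np.array([[uv]],float),K,p["dist_coeffs"])[0,0]
    T=p["cam_to_world"];d=T[:3,:3]@[*q,1];return T[:3,3],d/np.linalg.norm(d)
def tri(a,b):
    A=[];y=[]
    for n,uv in(("side",a),("top",b)):
        o,d=ray(n,uv);M=np.eye(3)-np.outer(d,d);A.append(M);y.append(M@o)
    x=np.linalg.lstsq(np.vstack(A),np.hstack(y),rcond=None)[0]
    return x,np.linalg.norm(np.vstack(A)@x-np.hstack(y))
def onz(n,uv,z):
    o,d=ray(n,uv);return o+d*(z-o[2])/d[2]
def proj(n,X):
    p=P[n];f=240/np.tan(np.radians(p["fovy"]/2));K=np.array([[f,0,p["cx"]],[0,f,p["cy"]],[0,0,1]])
    W=np.linalg.inv(p["cam_to_world"]);return cv2.projectPoints(np.array([X],float),cv2.Rodrigues(W[:3,:3])[0],W[:3,3],K,p["dist_coeffs"])[0][0,0]
def delta(pos,Rt):
    "commands from the present pose to TCP pos, rotation Rt: shift/40mm, rotvec/6deg"
    s=ctrl.sense();R0=R.from_euler("xyz",s["orientation"])
    return np.round(R0.inv().apply(np.array(pos)-s["tool_pos"])/.04,2),np.round((R0.inv()*Rt).as_rotvec(degrees=True)/6,2)
E
python3 - <<'E'
from h import *
np.set_printoptions(precision=4,suppress=True)
t,m,s=[tri(*x) for x in(((462.3,320.7),(432,174.5)),((432,326.1),(413,187.5)),((322.75,209.5),(257,212)))]
print(t,m,s)
print(onz("side",(462.3,320.7),.141),onz("top",(432,174.5),.141))
print(onz("side",(432,326.1),.088),onz("top",(413,187.5),.088)); print(onz("side",(322.75,209.5),.058),onz("top",(257,212),.058))
# pump: collar end, button end
print(tri((435,353.5),(452,204)))
E
```

```text
(array([ 0.636 , -0.2375,  0.1358]), np.float64(0.00020621095040167505)) (array([ 0.6124, -0.1959,  0.0839]), np.float64(0.0022451528116570365)) (array([0.5487, 0.2124, 0.0574]), np.float64(0.0006560475618231604))
[ 0.6329 -0.2411  0.141 ] [ 0.6344 -0.2365  0.141 ]
[ 0.6085 -0.1985  0.088 ] [ 0.6129 -0.1958  0.088 ]
[0.5489 0.2117 0.058 ] [0.5481 0.2124 0.058 ]
(array([ 0.5585, -0.2856,  0.1411]), np.float64(0.00031827200111756446))
```

```bash
python3 -m handwheel '[94,0,0,-2,0,0,0, 94,0,0,-4,0,0,0, 94,0,0,-4,0,0,0,94,0,0,-4,0,0,0,94,0,0,-4,0,0,0]'; cat >> h.py <<'E'
np.set_printoptions(precision=4,suppress=True)
az=np.radians(-60);c,s_=np.cos(np.radians(40)),np.sin(np.radians(40))
a=np.array([s_*np.cos(az),s_*np.sin(az),c]);yt=np.array([-np.sin(az),np.cos(az),0])
Rg=R.from_matrix(np.column_stack([np.cross(yt,-a),yt,-a]))
tail=np.array([.635,-.238,.138])
E
python3 - <<'E'
from h import *
s=ctrl.sense();print(s["tool_pos"],delta([.60,-.22,.37],R.from_euler("xyz",s["orientation"])),delta([.60,-.22,.37],Rg))
E
```

```text
time_s: 0.52
tool_pos: [0.1992, 0.6223, 0.3735]
orientation: [3.128, -0.0, 2.832]
force: [0.1, 0.4, 0.6]
opening: 0.0939
grasp_force: 0.0
[0.1992 0.6223 0.3735] (array([-15.96, -17.  ,  -0.15]), array([0., 0., 0.])) (array([-15.96, -17.  ,  -0.15]), array([-2.34,  6.3 ,  6.79]))
```

```bash
for i in 1; do
python3 -m handwheel '[60,-0.7,-0.74,0,0,0,0,60,-1.4,-1.48,0,0,0,0,60,-2.1,-2.22,0,0,0,0,60,-2.8,-2.96,0,0,0,0,60,-3.5,-3.7,0,0,0,0]' >/dev/null
python3 -m handwheel '[60,-0.7,-0.74,0,0,0,0,60,-1.4,-1.48,0,0,0,0,60,-2.1,-2.22,0,0,0,0,60,-2.8,-2.96,0,0,0,0,60,-3.5,-3.7,0,0,0,0]' 
python3 -m handwheel '[60,-0.7,-0.74,0,0,0,0,60,-1.4,-1.48,0,0,0,0,60,-2.1,-2.22,0,0,0,0,60,-2.8,-2.96,0,0,0,0,60,-3.5,-3.7,0,0,0,0]' 
done
python3 - <<'E'
from h import *
s=ctrl.sense();print(s["joints"],delta([.60,-.22,.37],Rg))
E
```

```text
time_s: 1.35
tool_pos: [0.3747, 0.2497, 0.3651]
orientation: [-3.141, -0.0, 2.832]
force: [1.5, 0.6, 0.1]
opening: 0.0599
grasp_force: 0.0
time_s: 1.77
tool_pos: [0.4629, 0.0662, 0.3652]
orientation: [3.141, -0.0, 2.832]
force: [0.3, 0.3, 0.6]
opening: 0.0598
grasp_force: 0.0
[-0.4757  0.2095  0.3426  1.7584 -0.0756  1.1867  1.1496] (array([-5.44, -5.77, -0.12]), array([-2.46,  6.35,  6.75]))
```

```bash

python3 -m handwheel '[60,-0.6,-0.6,0,-0.25,0.65,0.7,60,-1.2,-1.2,0,-0.5,1.3,1.4,60,-1.8,-1.8,0,-0.75,1.95,2.1,60,-2.4,-2.4,0,-1,2.6,2.8,60,-3,-3,0,-1.25,3.2,3.4]'
python3 - <<'E'
from h import *
s=ctrl.sense();print(s["joints"],delta([.60,-.22,.37],Rg),delta(tail+.06*a,Rg))
E
```

```text
time_s: 2.18
tool_pos: [0.5412, -0.084, 0.365]
orientation: [3.069, -0.355, 2.482]
force: [1.2, 1.1, -0.0]
opening: 0.0599
grasp_force: 0.0
[-0.0022  0.5653  0.4482  1.3116 -0.3872  1.6496  1.3565] (array([-3.  , -1.69, -1.37]), array([-1.19,  3.12,  3.33])) (array([-6.36, -2.14,  2.32]), array([-1.19,  3.12,  3.33]))
```

```bash

python3 -m handwheel '[60,-0.8,-0.4,0,-0.2,0.6,0.6,60,-1.6,-0.8,-0.2,-0.4,1.2,1.2,60,-2.4,-1.2,-0.2,-0.6,1.8,1.8,60,-3.2,-1.5,0,-0.8,2.4,2.4,60,-4,-1.8,0,-1.2,3.1,3.3]'
python3 - <<'E'
from h import *
s=ctrl.sense();print(s["joints"],delta(tail+.1*a,Rg),delta(tail+.06*a,Rg))
E
```

```text
time_s: 2.6
tool_pos: [0.5966, -0.2138, 0.2973]
orientation: [-3.133, -0.652, 2.164]
force: [0.1, -1.3, -3.0]
opening: 0.0598
grasp_force: 0.0
[ 0.4401  0.9475  0.091   0.8038 -0.3703  1.9771  1.0677] (array([-3.35,  0.34,  0.04]), array([-0.5 ,  0.44,  0.52])) (array([-3.31,  0.4 ,  1.04]), array([-0.5 ,  0.44,  0.52]))
```

```bash
cat >> h.py <<'E'
def grasp(tilt,back=0.,along=.031):
    t=np.radians(tilt);b=np.array([np.sin(t)*np.cos(az),np.sin(t)*np.sin(az),np.cos(t)])
    Rt=R.from_matrix(np.column_stack([np.cross(yt,-b),yt,-b]))
    return tail-along*a-.019*b+back*b,Rt
E
python3 - <<'E'
from h import *
for tl in(25,):
  p,Rt=grasp(tl,.08);print(p,delta(p,Rt))
E
```

```text
[ 0.6379 -0.2431  0.1695] (array([-2.88,  0.46,  1.82]), array([-0.43, -2.05,  0.58]))
```

```bash

python3 -m handwheel '[60,-0.6,0.1,0.2,-0.1,-0.7,0.2,60,-1.3,0.2,0.5,-0.2,-1.4,0.4,60,-2,0.3,1,-0.43,-2.05,0.58,60,-2.88,0.46,1.82,-0.43,-2.05,0.58,60,-2.88,0.46,1.82,-0.43,-2.05,0.58]'
python3 - <<'E'
from h import *
s=ctrl.sense();p,Rt=grasp(25,.08);print(s["joints"],delta(p,Rt))
i=vision.snapshot("side");t=vision.snapshot("top")
f=lambda i,x,y,w,h:cv2.resize(i[y:y+h,x:x+w],(800,600),interpolation=cv2.INTER_CUBIC)
cv2.imwrite("pics/s2.png",np.vstack([cv2.resize(i[220:420,340:540],(400,400)),]));cv2.imwrite("pics/b2.png",np.hstack([cv2.resize(i[250:400,360:500],(400,428),interpolation=2),cv2.resize(t[120:270,350:490],(400,428),interpolation=2)]))
E
```

```text
time_s: 3.02
tool_pos: [0.6376, -0.2313, 0.172]
orientation: [3.135, -0.444, 2.112]
force: [-0.3, 1.2, -1.4]
opening: 0.06
grasp_force: 0.0
[ 0.3893  0.9579  0.131   1.0178 -0.3367  1.5614  1.0959] (array([-0.26, -0.14, -0.06]), array([-0.01, -0.07,  0.15]))
```

View pics/b2.png

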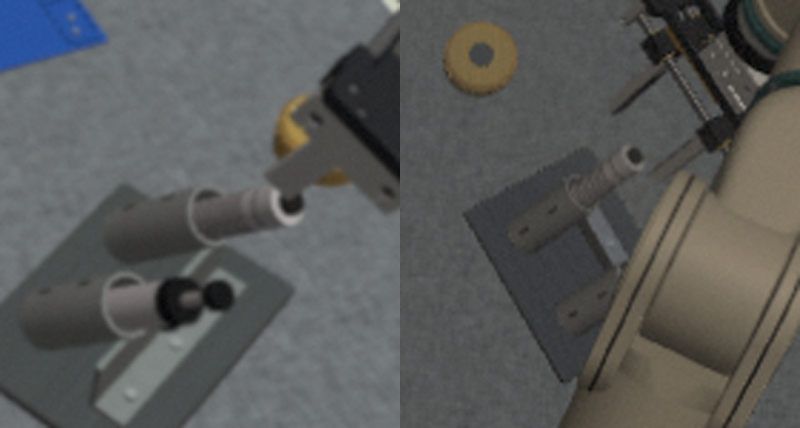

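The close pair shows the fingers open just above the torch's tail and straddling its line. In the top half the fingertips are at (613,108) and (653,168), the tail button at (632,157). The pump and tube are clear.

```bash
python3 - <<'E'
from h import *
s=ctrl.sense();print(s["tool_pos"],proj("top",s["tool_pos"]),onz("top",(431.6,168.3),s["tool_pos"][2]),tri((360+290*.35,250+203*.35),(350+232*.35,120+157*.35)))
p,Rt=grasp(25,0);print(p,delta(p,Rt),delta(grasp(25,.08)[0],Rt))
E
```

```text
[ 0.6388 -0.2321  0.1759] [432.7646 169.0767] [ 0.6408 -0.2292  0.1759] (array([ 0.6357, -0.236 ,  0.1332]), np.float64(0.0005106715843128135))
[ 0.621  -0.2138  0.097 ] (array([-0.28, -0.16,  2.05]), array([ 0.01, -0.05,  0.17])) (array([-0.27, -0.16,  0.05]), array([ 0.01, -0.05,  0.17]))
```

```bash

python3 -m handwheel '[60,-0.27,-0.14,0,0,-0.05,0.17,60,-0.27,-0.14,0.5,0,-0.05,0.17,60,-0.27,-0.14,1.0,0,-0.05,0.17,60,-0.27,-0.14,1.6,0,-0.05,0.17,60,-0.27,-0.14,2.0,0,-0.05,0.17]'
python3 -m handwheel '[60,0,0,0,0,0,0,60,0,0,0,0,0,0]'
python3 - <<'E'
from h import *
p,Rt=grasp(25,0);print(delta(p,Rt))
i=vision.snapshot("side");cv2.imwrite("pics/s3.png",cv2.resize(i[250:400,360:500],(560,600),interpolation=2))
E
```

```text
time_s: 3.53
tool_pos: [0.6243, -0.2157, 0.102]
orientation: [3.136, -0.429, 2.095]
force: [-0.3, -0.6, -1.4]
opening: 0.0599
grasp_force: 0.0
time_s: 3.7
tool_pos: [0.6247, -0.2159, 0.1028]
orientation: [3.137, -0.429, 2.095]
force: [-0.1, -0.5, -0.4]
opening: 0.0597
grasp_force: 0.0
(array([ 0.02, -0.05,  0.17]), array([0.05, 0.07, 0.01]))
```

View pics/s3.png

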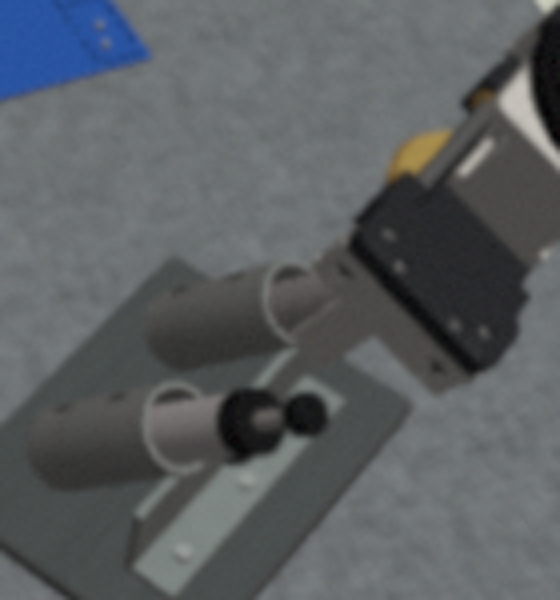

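The near finger lies alongside the torch, just outside the tube mouth at about (300,330). The pump at (250,420) is clear. Closing now.

```bash

python3 -m handwheel '[60,0,0,0.1,0,0,0,20,0,0,0.1,0,0,0,20,0,0,0.1,0,0,0,20,0,0,0.1,0,0,0,20,0,0,0.1,0,0,0]' 45
python3 -m handwheel '[20,0,0,0,0,0,0,20,0,0,0,0,0,0,20,0,0,0,0,0,0,20,0,0,0,0,0,0]'
python3 - <<'E'
from h import *
s=ctrl.sense();print(s["force"],s["torque"],s["joints"]);R0=R.from_euler("xyz",s["orientation"]);print(R0.inv().apply(a)*.04/.04)
E
```

```text
time_s: 4.17
tool_pos: [0.6234, -0.2136, 0.0981]
orientation: [3.137, -0.43, 2.096]
force: [-0.5, -0.5, 0.2]
opening: 0.0366
grasp_force: 0.0
time_s: 4.5
tool_pos: [0.6229, -0.2136, 0.0979]
orientation: [3.138, -0.431, 2.095]
force: [-0.9, -0.4, 0.8]
opening: 0.0254
grasp_force: 45.0
[-0.894  -0.3586  0.8479] [-0.4175  0.1423  0.1309] [ 0.3711  0.9805  0.1265  1.1787 -0.3484  1.3694  1.1214]
[-0.264   0.0031 -0.9645]
```

```bash

python3 -m handwheel '[20,-0.07,0,-0.24,0,0,0,20,-0.13,0,-0.48,0,0,0,20,-0.2,0,-0.72,0,0,0,20,-0.26,0,-0.96,0,0,0,20,-0.33,0,-1.2,0,0,0]' 
python3 -m handwheel '[20,-0.07,0,-0.24,0,0,0,20,-0.13,0,-0.48,0,0,0,20,-0.2,0,-0.72,0,0,0,20,-0.26,0,-0.96,0,0,0,20,-0.33,0,-1.2,0,0,0]' 
python3 -c "
from h import *
s=ctrl.sense();print(s['joints'],s['force'],s['torque'])"
```

```text
time_s: 4.92
tool_pos: [0.6386, -0.241, 0.1356]
orientation: [3.138, -0.432, 2.095]
force: [-0.7, 0.5, -1.7]
opening: 0.0251
grasp_force: 45.0
time_s: 5.33
tool_pos: [0.6551, -0.2692, 0.1737]
orientation: [3.137, -0.431, 2.095]
force: [0.7, -0.2, -2.3]
opening: 0.0253
grasp_force: 45.0
[ 0.4235  1.0141  0.1405  0.8787 -0.3348  1.6341  1.0876] [ 0.6903 -0.1849 -2.2827] [-0.5235 -0.2813 -0.0263]
```

```bash

python3 -m handwheel '[20,0.3,0,-0.65,0,0,0,20,0.6,0,-1.3,0,0,0,20,0.9,0,-1.94,0,0,0,20,1.25,0,-2.7,0,0,0,20,1.68,0,-3.62,0,0,0]' 
python3 -m handwheel '[20,0,0,0,0,-0.8,0,20,0,0,0,0,-1.6,0,20,0,0,0,0,-2.4,0,20,0,0,0,0,-3.2,0,20,0,0,0,0,-4,0]' 
python3 -m handwheel '[20,0,0,0,0,-0.7,0,20,0,0,0,0,-1.4,0,20,0,0,0,0,-2.1,0,20,0,0,0,0,-2.67,0,20,0,0,0,0,-2.67,0]' 
python3 -c "
from h import *
s=ctrl.sense();print(s['joints'],s['force'],s['torque'])
T=np.array(s['tool_pos']);Rt=R.from_euler('xyz',s['orientation'])
print(Rt.as_matrix())
S=np.array([.5487,.2122,.058])
print('over drone, high:',delta([.5487-.05,.2122,.40],Rt))
cv2.imwrite('pics/s4.png',vision.snapshot('side'))"
```

```text
time_s: 5.75
tool_pos: [0.6535, -0.2684, 0.3331]
orientation: [3.14, -0.433, 2.094]
force: [0.1, -0.3, -1.8]
opening: 0.0252
grasp_force: 45.0
time_s: 6.17
tool_pos: [0.6541, -0.2688, 0.3338]
orientation: [3.136, -0.008, 2.094]
force: [0.6, -0.5, -2.1]
opening: 0.0256
grasp_force: 45.0
time_s: 6.58
tool_pos: [0.6531, -0.2642, 0.3326]
orientation: [3.137, 0.265, 2.097]
force: [-0.3, 1.4, -2.4]
opening: 0.0252
grasp_force: 45.0
[0.0567 0.5176 0.3185 1.4248 0.0183 1.0185 0.8386] [-0.251   1.351  -2.4251] [0.4001 0.2783 0.0067]
[[-0.4847  0.8642  0.1349]
 [ 0.8346  0.5031 -0.2241]
 [-0.2616  0.004  -0.9652]]
over drone, high: (array([11.37,  2.66, -4.82]), array([0., 0., 0.]))
```

View pics/s4.png

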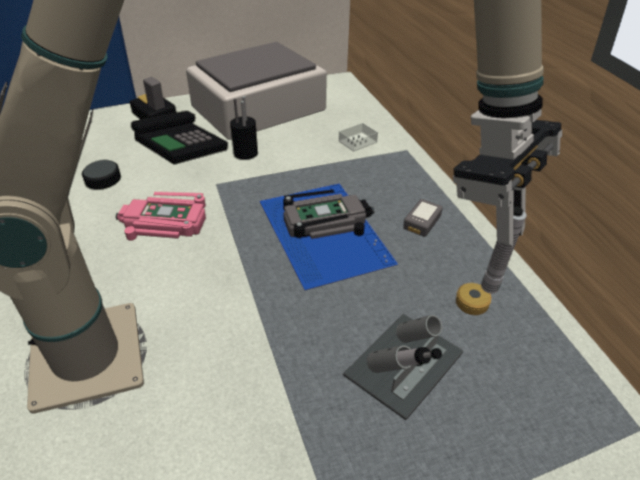

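The torch hangs from the fingers with its lamp end at (490,287), the tube at (432,326) is empty and the pump is still in its tube. Next I'll go over the drone, staying high.

```bash
python3 -c "
from h import *
s=ctrl.sense();Rt=R.from_euler('xyz',s['orientation']);print(s['tool_pos'],delta([.551,.208,.33],Rt))"
```

```text
[ 0.6536 -0.2658  0.333 ] (array([11.16,  3.73, -2.93]), array([0., 0., 0.]))
```

```bash

python3 -m handwheel '[20,0.7,0.23,-0.18,0,0,0,20,1.4,0.47,-0.37,0,0,0,20,2.1,0.7,-0.55,0,0,0,20,2.8,0.93,-0.73,0,0,0,20,3.7,1.24,-0.97,0,0,0]' >/dev/null
python3 -m handwheel '[20,0.7,0.23,-0.18,0,0,0,20,1.4,0.47,-0.37,0,0,0,20,2.1,0.7,-0.55,0,0,0,20,2.8,0.93,-0.73,0,0,0,20,3.7,1.24,-0.97,0,0,0]' >/dev/null
python3 -m handwheel '[20,0.9,0.3,-0.23,0,0,0,20,1.8,0.6,-0.47,0,0,0,20,2.6,0.9,-0.7,0,0,0,20,3.3,1.1,-0.87,0,0,0,20,3.76,1.25,-0.99,0,0,0]' 
python3 -m handwheel '[20,0,0,0,0,0,0,20,0,0,0,0,0,0,20,0,0,0,0,0,0]' 
python3 -c "
from h import *
s=ctrl.sense();print(s['joints'])
i=vision.snapshot('side');t=vision.snapshot('top')
cv2.imwrite('pics/s5.png',np.hstack([cv2.resize(i[80:250,250:390],(400,486),interpolation=2),cv2.resize(t[130:300,190:330],(400,486),interpolation=2)]))"
```

```text
time_s: 7.88
tool_pos: [0.5525, 0.2096, 0.3287]
orientation: [3.138, 0.265, 2.095]
force: [-0.2, 0.5, -2.0]
opening: 0.0253
grasp_force: 45.0
time_s: 8.13
tool_pos: [0.5538, 0.2038, 0.3292]
orientation: [3.138, 0.268, 2.09]
force: [-0.4, -0.2, -1.8]
opening: 0.0252
grasp_force: 45.0
[-0.7678  0.4373  0.3026  1.5675  0.1554  1.1483 -0.0365]
```

View pics/s5.png

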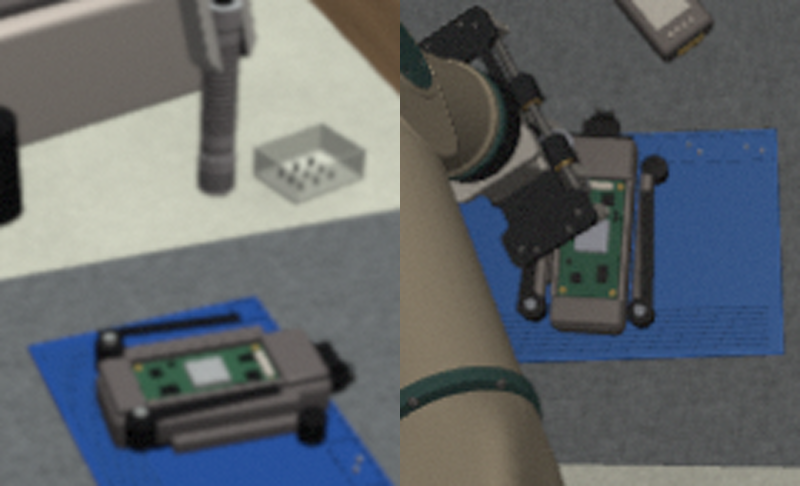

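Both views show the torch hanging nearly plumb above the drone, lamp end in the side crop at (216,187), i.e. (325.6,145.3). The drone has not moved: shield in the side crop at (208,370). Comparing with the predicted lens.

```bash
python3 -c "
from h import *
s=ctrl.sense();Rt=R.from_euler('xyz',s['orientation']);b=Rt.apply([0,0,1])
G=s['tool_pos']-.019*b; ax=Rt.apply([-.264,.003,-.9645]);L=G-.12*ax
print('pred lens',L,'axis',ax,proj('side',L),proj('side',L+.1*ax))
for d in (.11,.12,.13):
  z=G[2]-d; print(d,onz('side',(325.6,145.1),z))
# shift test: pixel of axis points on image -> lines
print('plane thru G horiz tilt', onz('side',(327.7,94),L[2]+.1))
print(delta([.5487+.005,.2122-.004,.24],Rt))
"
```

```text
pred lens [0.5513 0.2076 0.2277] axis [-0.0012  0.0005  1.    ] [325.712  145.9369] [326.5876 101.8299]
0.11 [0.5464 0.1951 0.2377]
0.12 [0.5522 0.2109 0.2277]
0.13 [0.558  0.2267 0.2177]
plane thru G horiz tilt [0.5651 0.2401 0.3277]
(array([0.69, 0.05, 2.13]), array([0., 0., 0.]))
```

The measured lens lies within a pixel of the prediction, so I'm lowering to 80 mm above the shield, slowly.

```bash
python3 -c "
from h import *
s=ctrl.sense();Rt=R.from_euler('xyz',s['orientation']);print(delta(s['tool_pos']+[-.0026,.0046,-.0897],Rt))"
```

```text
(array([ 0.72, -0.01,  2.13]), array([0., 0., 0.]))
```

```bash

python3 -m handwheel '[20,0.15,0,0.43,0,0,0,20,0.3,0,0.86,0,0,0,20,0.44,0,1.3,0,0,0,20,0.58,0,1.7,0,0,0,20,0.72,0,2.13,0,0,0]' 
python3 -m handwheel '[20,0,0,0,0,0,0,20,0,0,0,0,0,0,20,0,0,0,0,0,0,20,0,0,0,0,0,0,20,0,0,0,0,0,0]' 
python3 -c "
from h import *
s=ctrl.sense();Rt=R.from_euler('xyz',s['orientation'])
G=s['tool_pos']-.019*Rt.apply([0,0,1]); ax=Rt.apply([-.264,.003,-.9645]);L=G-.12*ax
print(L,ax,proj('side',L),abs(s['joint_velocities']).max())
i=vision.snapshot('side')
cv2.imwrite('pics/s6.png',cv2.resize(i[100:250,260:400],(560,600),interpolation=2))"
```

```text
time_s: 8.65
tool_pos: [0.5512, 0.2087, 0.2391]
orientation: [3.137, 0.268, 2.09]
force: [-1.0, 0.2, -2.0]
opening: 0.0252
grasp_force: 45.0
time_s: 9.07
tool_pos: [0.5514, 0.2102, 0.2407]
orientation: [3.135, 0.268, 2.091]
force: [0.1, -0.3, -1.1]
opening: 0.0257
grasp_force: 45.0
[0.5492 0.2147 0.139 ] [-0.003  -0.0014  1.    ] [322.965  179.5346] 0.006730527213356624
```

View pics/s6.png

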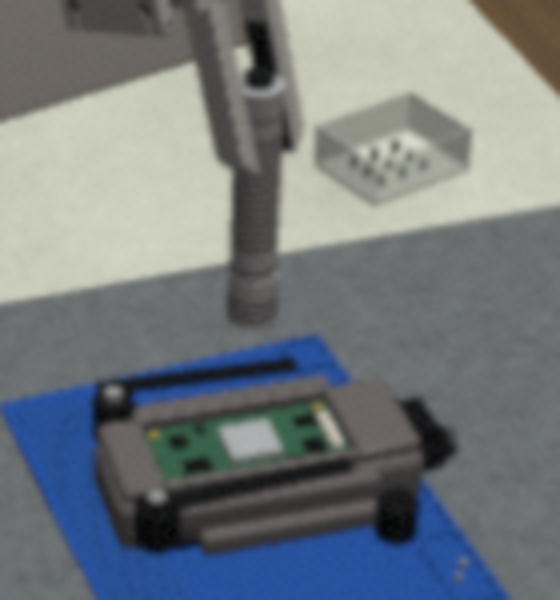

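The lens at crop (252,318), i.e. (323,179.5), matches the prediction: about 3 mm off centre, 81 mm above the shield. The shield, now at (322.8,209.8), has not moved. Handing in.

```bash
python3 -c "
from workcell import ctrl
print(ctrl.finish_job())"
```

```text
the job is handed in; nothing more can be done
None
```

The torch is out of its tube and held lamp down about 81 mm above the drone's shield, roughly 3 mm off centre by my measurements; drone and pump were not touched, tin and battery were left alone, and the job is handed in (no verdict came back).

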